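Fit the last deck board of a shoe display plinth

TASK

Finish the little shoe display plinth on the bench: take the dark tongued board by its upright rail, hold it at an angle with the tongue low and slip the tongue into the groove of the dark board already fitted, then lower the other end behind the brass kerb until it lies flat and square in the bay, centred between the plinth's sides, before you let go. Leave the white-painted board without a tongue where it lies.

Things in the scene. Friction and masses are not known exactly. Their poses are not given: they have to be found in the camera images.
- deck_rail (a point): Dark loose board (0.26 kg), lying flat: 100 mm in x, 130 mm in y, 24 mm thick, plus tongue. Point: centre of its upright mid-brown grip rail (16 mm in x, 90 mm in y, 46 mm high), mid-board; 47 mm above the underside, 23 mm above the board's top. x runs from tongue edge to far edge, y along the tongue, z up.
- tongue_tip (a point): Pale plywood tongue of the dark board: 20 mm long, 8 mm thick, flush with the underside, all along its -x edge. Point: middle of its leading lower edge, in the board's axes 70 mm to -x of and 47 mm below deck_rail. Same axes. Enter tilted 10 to 20 degrees: it goes 10 to 15 mm in, fully as the board comes level.
- groove (a point): Fixed plinth 160 mm wide, dark board on its robot side. Point: mid-mouth of that board's groove, on its floor, 30 mm above the bench. x out of the groove (roughly away from the robot), y along it, z up. Groove 16 mm high, 24 mm deep; lip above it 8 mm thick. Floor runs on level to x = 112 mm, where a brass kerb 12 mm high stops a level entry. Seated, deck_rail is at x 50 to 62, z 47 mm.
- plain_rail (a point): White-painted board, 100 mm by 130 mm by 24 mm, with the same grip rail but no tongue: to be left alone. Point: the rail's centre, 47 mm above the underside.

How it is judged (in metres and radians):
On the way, in this order (a step that is already met when the one before it is completed fails the run):
1. the tongue is in the groove while the board is still angled (tip at least 4 mm past the mouth, board tilted over 4 degrees) (x of tongue_tip in the frame of groove below -0.004 m and z of tongue_tip in the frame of groove between -0.006 and 0.012 m and angle between deck_rail's own z axis and vertical above 0.07 rad), for 0.1 s.
2. the board is lowered flat into the bay while the fingers still touch it (x of tongue_tip in the frame of groove below -0.006 m and y of deck_rail in the frame of groove between -0.02 and 0.02 m and z of tongue_tip in the frame of groove below 0.005 m and z of deck_rail in the frame of groove between 0.041 and 0.053 m and angle between deck_rail's own z axis and vertical below 0.06 rad and contact force between the fingers and deck above 0.3 N), for 0.1 s.
At the end, for the whole second after the job is handed in: The dark board is at rest flat in the bay (within 2 degrees), its tongue at least 6 mm inside the groove, its far end down inside the kerb, and centred along the groove within 20 mm (x of tongue_tip in the frame of groove below -0.006 m and y of deck_rail in the frame of groove between -0.02 and 0.02 m and z of tongue_tip in the frame of groove below 0.005 m and z of deck_rail in the frame of groove between 0.041 and 0.053 m and angle between deck_rail's own z axis and vertical below 0.04 rad and linear speed of deck below 0.02 m/s); the robot touches nothing.
It fails at once if the white board is moved by more than 25 mm (distance of plain_rail from where it was at the start of the episode above 0.025 m).
It also fails if it takes over 48 s, if anything falls off the work surface, if the arm or the gripper's body presses on something with over 40 N, if the wrist force passes 120 N, or if a joint passes its speed limit or range.

ROBOT

A 6-joint arm with a two-finger parallel gripper is mounted at the origin on the work surface. World frame = base frame: x ahead of the robot, y to its left, z up, the work surface at z = 0. Lengths are in mm, angles in rad, forces in N, time in s.
With the tool pointing down it reaches from about 275 to 750 mm from the base axis. Payload 10.2 kg.
Tool frame: the origin (TCP) lies midway between the tips of the shut fingers; the grasp point (between the pads) lies 19 mm behind it (ctrl.grasp_offset is the distance from the TCP to the grasp point, in mm); z points along the fingers, y is the line along which they close (so a half turn about z gives the same grasp; the last joint's range is limited). The gripper opens to 85 mm and grips with 20 to 120 N. Pads are 22 mm wide; open, the fingers measure 114 mm over their backs; the gripper's body (76 mm by 85 mm) begins 54 mm behind the grasp point. The pads swing forward as they close: fully open they stand 13 mm farther back than shut.
Start: joints at [0.96, 0.313, 1.498, -0, 1.331, -0.223], TCP at [198.543, 486.016, 231.294] pointing down, gripper open.
Joint ranges: [-2.94, 2.94], [-0.97, 2.17], [0.19, 2.56], [-1.23, 4.37], [0.02, 3.11], [-2.88, 2.88]. Speed limits (rad/s): [2.39, 2.39, 3.01, 3.14, 3.14, 3.14].

INTERFACE

Orientations are given as a unit quaternion [w, x, y, z].
In Python, from rig import ctrl, viewer, models gives the robot as it stands. The module is installed in compiled form; this text tells all that it offers.
- The arm moves only by the shell command python3 -m pendant 'ROWS' [OPENING] [FORCE]. ROWS is text: rows parted by semicolons, each of 4 numbers parted by spaces: the shift along the tool's x, y, z in m, then the turn about the tool's z in rad. In form: x y z yaw; .... A call has 1 to 10 rows; each row shifts and turns the commanded pose from where the row before left it, along the tool's axes as they then stand; what a row does not reach is not made up. A row lasts 1/8 s, in which the tool goes at most 62.5 mm and 10.7 degrees, less where a joint would pass 70% of its speed; a pose out of reach is approached as far as the arm can. A call is refused whole if a number of a shift passes 0.0625 or a number of a turn 0.188, either way. A call with a gripper value outside its range is refused whole. OPENING is the opening, from 0 (shut) to 1 (fully open), set as the call begins (- or left out, the last holds). The fingers move at their own pace and stop on an object; FORCE is the grip in N (left out, the last holds). Time passes only in rows, so rows that do not move let the fingers close. It gives the time, the measured TCP pose, the force, the opening and the grip force at its end, in the units of the state.
- ctrl.sense(): the state, without advancing time (a new reading comes with each control period).
- viewer.capture(name): name is "side" or "top" or "wrist"; returns a dict with "color" (480x640x3 uint8, red, green, blue), "vertical_fov" (degrees; the focal length in pixels is half the picture's height over the tangent of half this angle, whatever the lens; pixels are square), "cx", "cy" (the principal point, pixels), "dist" ([k1, k2, p1, p2, k3] as OpenCV has them; the pictures are not rectified), "pose" (4x4, takes a point from camera to world coordinates). Camera axes: x right, y down, z forward; pixel columns grow to the right and rows downward; lengths in mm; the calibration is good to about 2 mm. A picture is of the moment at which its call begins. There is no depth.
- ctrl.finish_job(): hands the job in; it is judged then, once.
Trained networks look in the newest picture that a camera, given by its name, has taken for a name from the list of things; names that differ only in an ending like _2 or _b are one class to them, and where a whole thing is asked for, a point or a joint stands for the part that bears it (a point fixed in the world has none). Each returns a list of dicts, best first, with "p" (0 to 1); they miss things now and then, are a little off and sometimes report something else, mostly with a low value. They report only what shows in the picture. A call takes as long as a camera call.
- models.boxes_of(camera, query): "at" ([x, y, z] in mm, in world coordinates, good to about 4 mm: the middle of the surface that is visible of it).
The state is a dict: "time_s": time; "joints": joint angles; "dq": joint speeds; "tau": joint torques, N m; "eef_pos": TCP position; "ee_rot": TCP orientation; "force": force on the tool from outside, world axes, zero at the start; "wrist_torque": the same for the moment, N m; "grip_width": opening from 0.0 (shut) to 1.0 (fully open); "grip_force": force on a finger pad.
Only numpy, scipy, OpenCV 4.12 (cv2) and the standard library are available. Lean on these libraries where they do the work, as an engineer would, in place of code of your own. Each camera call takes 0.05 s, during which the arm holds its last target. There are 200 camera calls.

## Working session

There is one attempt and no reset: what is moved stays moved. The work goes in short steps, Python scripts to look and compute and a shell command to move; the robot and the scene stay as the last step left them, time stands still between calls to the robot, and variables do not carry over. Pictures are saved under pics/ and viewed, at most 10 in all, crops included, and the job is handed in when it is done.

```bash
mkdir -p pics; cat >h.py <<'E'
from rig import ctrl,viewer,models
import cv2,numpy as np
from scipy.spatial.transform import Rotation as R
def cap(n,f=None):
    c=viewer.capture(n)
    if f: cv2.imwrite('pics/'+f,c['color'][:,:,::-1])
    f=240/np.tan(np.radians(c['vertical_fov'])/2)
    c['K']=np.array([[f,0,c['cx']],[0,f,c['cy']],[0,0,1.]]); c['d']=np.array(c['dist'],float); c['T']=np.array(c['pose'])
    return c
def topx(c,P):
    T=np.linalg.inv(c['T']); return cv2.projectPoints(np.array(P,float).reshape(-1,3),cv2.Rodrigues(T[:3,:3])[0],T[:3,3],c['K'],c['d'])[0][:,0]
def atz(c,uv,z):
    n=cv2.undistortPoints(np.array(uv,float).reshape(-1,1,2),c['K'],c['d'])[:,0]
    r=np.c_[n,np.ones(len(n))]@c['T'][:3,:3].T; o=c['T'][:3,3]
    z=np.broadcast_to(z,len(n)); return o+r*((z-o[2])/r[:,2])[:,None]
E
python3 - <<'E'
from h import *
s=ctrl.sense(); print(s['eef_pos'],s['ee_rot'],ctrl.grasp_offset)
for n in('top','side','wrist'):
    c=cap(n,n+'0.png'); print(n,np.round(c['T'],2).tolist(),c['vertical_fov'])
    for q in('deck_rail','tongue_tip','groove','plain_rail'):
        print(q,[(np.round(b['at'],1).tolist(),round(b['p'],2)) for b in models.boxes_of(n,q)][:3])
E
```

```text
[198.36440305 485.79866336 230.72002872] [-2.81835790e-04  1.92673285e-01  9.81262741e-01 -5.99459175e-04] 18.700000000000003
top [[0.02, -0.98, 0.19, 294.03], [-1.0, -0.02, 0.0, 86.88], [-0.0, -0.19, -0.98, 906.49], [0.0, 0.0, 0.0, 1.0]] 45.19718544536044
deck_rail [([514.1, 325.8, 27.4], 0.77)]
tongue_tip [([508.0, 324.6, 22.6], 0.59)]
groove [([505.9, -144.5, 29.2], 0.9)]
plain_rail [([476.1, 105.3, 25.1], 0.72)]
side [[0.91, -0.21, 0.35, 121.41], [-0.4, -0.51, 0.76, -754.04], [0.02, -0.83, -0.55, 643.91], [0.0, 0.0, 0.0, 1.0]] 46.080434834548214
deck_rail [([513.1, 301.3, 19.5], 0.97)]
tongue_tip [([509.3, 302.2, 24.4], 0.93)]
groove [([497.4, -176.4, 32.9], 0.83)]
plain_rail [([470.2, 76.9, 19.9], 0.56)]
wrist [[0.38, 0.88, 0.29, 121.89], [0.93, -0.36, -0.12, 516.85], [0.0, 0.31, -0.95, 374.02], [0.0, 0.0, 0.0, 1.0]] 60.769654852802134
deck_rail [([460.8, 374.7, 7.4], 0.68)]
tongue_tip [([451.3, 371.5, 7.1], 0.64)]
groove []
plain_rail [([429.1, 103.5, 5.7], 0.66)]
```

View pics/top0.png

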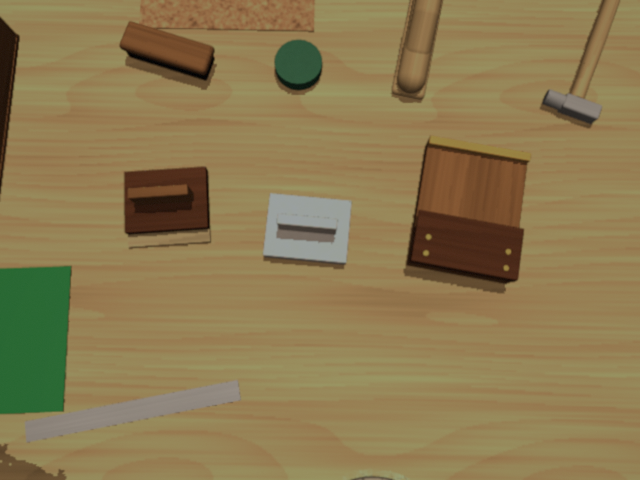

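View pics/side0.png

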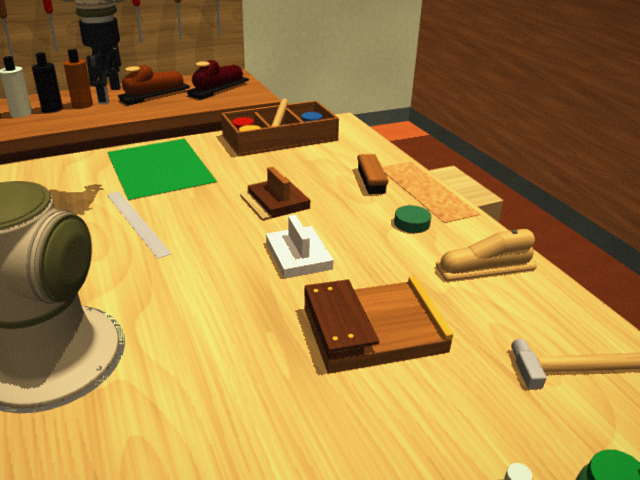

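Top view: dark board at about (166,200), its tongue on the robot side at (170,243). The white board is at (308,228). The plinth has its lip edge from (418,211) to (523,230) and its kerb at (430,140)-(530,157). The side view agrees. I'll zoom in for corner pixels.

```bash
python3 - <<'E'
from h import *
i=cv2.imread('pics/top0.png')
a=cv2.resize(i[155:255,110:225],None,fx=3.4,fy=3.4,interpolation=cv2.INTER_CUBIC)
b=cv2.resize(i[130:290,400:540],None,fx=2.8,fy=2.8,interpolation=cv2.INTER_CUBIC)
h=max(a.shape[0],b.shape[0]);o=np.zeros((h,a.shape[1]+b.shape[1],3),np.uint8);o[:a.shape[0],:a.shape[1]]=a;o[:b.shape[0],a.shape[1]:]=b
o=cv2.convertScaleAbs(o,alpha=1.6,beta=10)
print(a.shape,o.shape);cv2.imwrite('pics/z1.png',o)
E
```

```text
(340, 391, 3) (448, 783, 3)
```

View pics/z1.png

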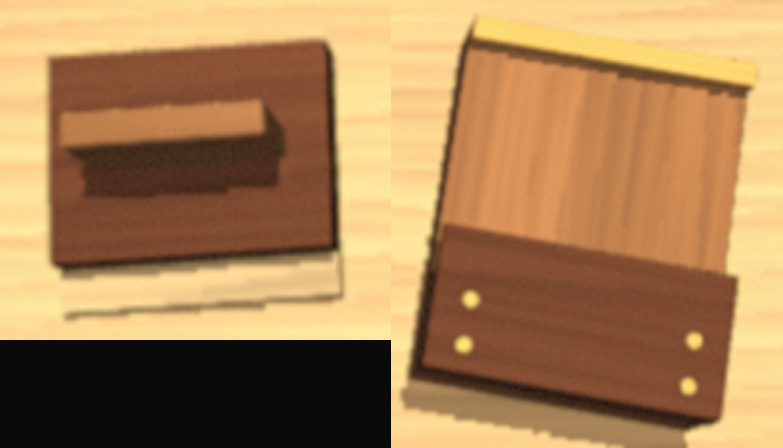

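The crop shows the board's top corners, its rail and the plinth edges clearly, so I can convert them to poses.

```bash
python3 - <<'E'
from h import *
c=cap('top')
L=lambda p:np.array(p)/3.4+[110,155]
Q=lambda p:(np.array(p)-[391,0])/2.8+[400,130]
np.set_printoptions(precision=1,suppress=True)
b=atz(c,L([(50,58),(325,41),(332,246),(52,264)]),24);print('board',b,b.mean(0))
r=atz(c,L([(61,114),(263,100),(267,133),(68,148)]),70);print('rail',r,r.mean(0))
t=atz(c,L([(342,297),(66,318)]),0);print('tongue',t)
l=atz(c,Q([(445,226),(737,278)]),54);k=atz(c,Q([(471,40),(748,88)]),42);ko=atz(c,Q([(477,16),(757,66)]),42)
bk=atz(c,Q([(422,365),(720,418)]),54)
print('lip',l,l.mean(0),'kerb',k,k.mean(0),'ko',ko,'back',bk)
for n,p in dict(btop=b[0]-b[1],bbot=b[3]-b[2],bl=b[0]-b[3],br=b[1]-b[2],rail=r[0]-r[1],rail2=r[3]-r[2],ton=t[1]-t[0],lip=l[0]-l[1],kerb=k[0]-k[1],pl=k[0]-l[0],pr=k[1]-l[1],back=bk[0]-bk[1]).items(): print(n,np.linalg.norm(p),np.degrees(np.arctan2(p[1],p[0])))
print(ctrl.sense()['joints'])
E
```

```text
board [[564.7 397.7  24. ]
 [575.4 270.1  24. ]
 [477.2 261.6  24. ]
 [466.7 389.   24. ]] [521.  329.6  24. ]
rail [[525.  374.7  70. ]
 [533.  286.4  70. ]
 [518.  283.8  70. ]
 [509.7 370.4  70. ]] [521.4 328.8  70. ]
tongue [[457.8 260.4   0. ]
 [445.7 388.6   0. ]]
lip [[ 502.2  -64.2   54. ]
 [ 476.  -219.9   54. ]] [ 489.1 -142.    54. ] kerb [[ 612.8  -82.6   42. ]
 [ 586.8 -235.8   42. ]] [ 599.8 -159.2   42. ] ko [[ 627.1  -86.3   42. ]
 [ 599.7 -241.4   42. ]] back [[ 425.8  -50.6   54. ]
 [ 400.3 -207.    54. ]]
btop 128.11204952729142 94.77188398654917
bbot 127.79595863269297 94.7495096166626
bl 98.4508651536445 5.117025638877268
br 98.49937341311227 4.932982241573582
rail 88.63690874937342 95.17853737697362
rail2 87.05551430632549 95.50920021313988
ton 128.78951819122966 95.39652328093828
lip 157.96395334646806 80.45133630328321
kerb 155.37748672513598 80.3739709493246
pl 112.78919224378306 -9.472903431805486
pr 112.61369904084715 -8.149090317230245
back 158.5115643394746 80.73020823733121
[ 1.   0.3  1.5  0.   1.3 -0.2]
```

```bash
cat >go.py <<'E'
import sys
from h import *
# go.py x y z yaw(tool y heading, deg): needed shift in tool axes (m) and turn (rad)
s=ctrl.sense(); q=s['ee_rot']; M=R.from_quat([q[1],q[2],q[3],q[0]]).as_matrix()
h=np.degrees(np.arctan2(M[1,1],M[0,1])); x,y,z,w=map(float,sys.argv[1:])
print('t',round(s['time_s'],2),'pos',np.round(s['eef_pos'],1),'heading',round(h,2),'tilt',round(np.degrees(np.arccos(-M[2,2])),2),'F',np.round(s['force'],1),'grip',round(s['grip_width'],3),round(s['grip_force'],1))
print('shift now-axes m',np.round(M.T@(np.array([x,y,z])-s['eef_pos'])/1000,4),'turn',round(np.radians((h-w+90)%180-90),4))
E
python3 -m pendant '0 0 0 0.183;0 0 0 0.183;0 0 0 0.183;0 0 0 0.183;0 0 0 0.183;0 0 0 0.183;0 0 0 0;0 0 0 0' 1 40; python3 go.py 521 329 120 5
```

```text
time_s: 1.8
eef_pos: [198.5, 486.0, 231.3]
ee_rot: [-0.0, 0.675, 0.738, -0.0]
force: [0.8, -0.8, 0.2]
grip_width: 1.0
grip_force: 0.0
t 1.8 pos [198.5 486.  231.3] heading 5.07 tilt 0.0 F [ 0.8 -0.8  0.2] grip 1.0 0.0
shift now-axes m [-0.1849  0.3073  0.1113] turn 0.0013
```

```bash
python3 -m pendant '-0.023 0.038 0.014 0;-0.023 0.038 0.014 0;-0.023 0.038 0.014 0;-0.023 0.038 0.014 0;-0.023 0.038 0.014 0;-0.023 0.038 0.014 0;-0.023 0.038 0.014 0;-0.023 0.038 0.013 0;0 0 0 0;0 0 0 0' >/dev/null; python3 go.py 521 329 120 5
python3 - <<'E'
from h import *
c=cap('wrist','w1.png')
np.set_printoptions(precision=1,suppress=True)
for q in('deck_rail','tongue_tip'): print(q,[(np.round(b['at'],1).tolist(),round(b['p'],2)) for b in models.boxes_of('wrist',q)][:2])
u=np.array([np.cos(np.radians(5)),np.sin(np.radians(5)),0]);v=np.array([-u[1],u[0],0])
P=np.array([521,329,70.])
print(topx(c,[P+a*8*u+b*45*v for a in(-1,1) for b in(-1,1)]))
E
```

```text
t 3.05 pos [516.7 328.8 120.4] heading 4.96 tilt 0.02 F [-0.1 -0.5  0.4] grip 0.999 0.0
shift now-axes m [-0.0001  0.0043  0.0004] turn -0.0007
deck_rail [([517.5, 340.3, 24.6], 0.76)]
tongue_tip [([509.9, 340.4, 20.8], 0.62)]
[[313.7 343.8]
 [313.2 180.8]
 [342.9 343.8]
 [346.7 180.8]]
```

View pics/w1.png

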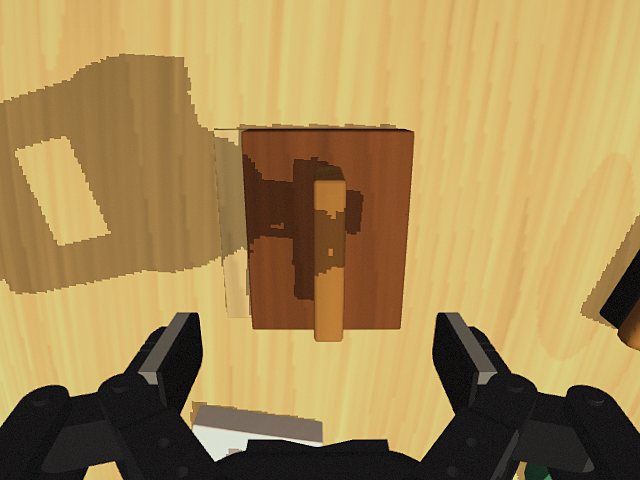

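The rail top shows at x 314-346, y 181-341, matching the prediction. Descending and gripping.

```bash
python3 -m pendant '0 0.004 0.021 0;0 0 0.021 0;0 0 0.021 0;0 0 0.021 0;0 0 0 0' 1 30 >/dev/null; python3 go.py 521 329 36 5; python3 -m pendant '0 0 0 0;0 0 0 0;0 0 0 0;0 0 0 0;0 0 0 0;0 0 0 0;0 0 0 0;0 0 0 0' 0 30 >/dev/null;python3 go.py 521 329 36 5
```

```text
t 3.83 pos [519.8 329.1  35.4] heading 4.95 tilt 0.15 F [-0.4  0.4  0.4] grip 0.996 0.0
shift now-axes m [-0.0002  0.0012 -0.0006] turn -0.001
t 4.83 pos [521.4 328.9  36.8] heading 4.87 tilt 0.06 F [0.  0.  5.4] grip 0.182 30.6
shift now-axes m [ 0.0001 -0.0004  0.0008] turn -0.0023
```

```bash
python3 -m pendant '0 0 -0.03 0;0 0 -0.03 0;0 0 -0.03 0;0 0 -0.03 0;0 0 -0.03 0;0 0 0 0.127;0 0 0 0.127;0 0 0 0' >/dev/null; python3 go.py 563 -154 170 -9.5
```

```text
t 5.83 pos [520.5 328.7 185.3] heading -9.62 tilt 0.13 F [-0.1  0.  -2.6] grip 0.182 30.1
shift now-axes m [-0.4688  0.1225  0.0156] turn -0.0021
```

```bash
python3 -m pendant '-0.015 0.004 0 0;-0.03 0.008 0.001 0;-0.035 0.009 0.001 0;-0.035 0.009 0.001 0;-0.035 0.009 0.001 0;-0.035 0.009 0.001 0;-0.035 0.009 0.001 0;-0.035 0.009 0.001 0;-0.035 0.009 0.001 0;-0.035 0.009 0.001 0' >/dev/null; python3 -m pendant '-0.035 0.009 0.001 0;-0.035 0.009 0.001 0;-0.035 0.009 0.001 0;-0.025 0.007 0.001 0;-0.01 0.003 0.001 0;0 0 0 0;0 0 0 0' >/dev/null; python3 go.py 563 -154 160 -9.5
python3 - <<'E'
from h import *
a=cap('side','s2.png');b=cap('top','t2.png');w=cap('wrist','w2.png')
i=[cv2.imread('pics/%s2.png'%k) for k in 'stw']
o=np.hstack([i[0][80:420,230:490],i[1][60:400,380:640]]); 
cv2.imwrite('pics/m2.png',cv2.convertScaleAbs(cv2.resize(np.hstack([o,i[2][60:400,160:440]]),(800,340)),alpha=1.5))
E
```

```text
t 7.95 pos [ 562.  -149.   172.3] heading -9.61 tilt 0.02 F [-0.  -0.2 -2.8] grip 0.187 30.1
shift now-axes m [-0.0047  0.0019  0.0123] turn -0.002
```

View pics/m2.png

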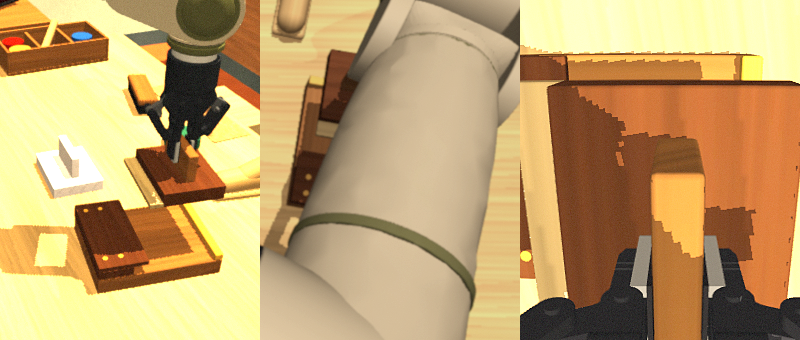

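The board hangs level in the grip, just above the plinth and clear of the lip. Lowering to just above the kerb.

```bash
python3 -m pendant '-0.003 0.002 0.01 0;-0.0025 0.001 0.02 0;0 0 0.02 0;0 0 0.02 0;0 0 0.015 0;0 0 0.003 0;0 0 0 0;0 0 0 0' >/dev/null; python3 go.py 564 -154.5 78 -9.5
python3 - <<'E'
from h import *
np.set_printoptions(precision=1,suppress=True)
a=cap('side','s3.png');w=cap('wrist','w3.png')
i=[cv2.imread('pics/%s3.png'%k) for k in 'sw']
o=np.hstack([cv2.resize(i[0][220:390,280:480],None,fx=2,fy=2),i[1][0:340,120:520]]); 
cv2.imwrite('pics/m3.png',cv2.convertScaleAbs(o,alpha=1.5))
E
```

```text
t 9.1 pos [ 564.5 -156.    85. ] heading -9.68 tilt 0.08 F [ 0.2  0.1 -2.4] grip 0.181 30.1
shift now-axes m [ 0.0014 -0.0008  0.007 ] turn -0.0032
```

View pics/m3.png

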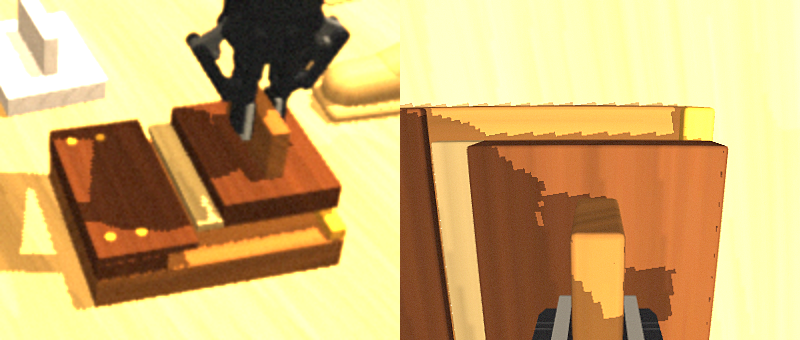

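The tongue edge stands a few mm clear of the lip, and the far end is over the kerb. Pressing the far end down onto the kerb with a light grip, to rotate the tongue down in the pads.

```bash
python3 -m pendant '0.001 0 0.003 0;0 0 0.002 0;0 0 0 0' 0 20 >/dev/null; python3 go.py 564 -154.5 78 -9.5;  python3 -m pendant '0 0 0.0015 0;0 0 0.0015 0;0 0 0 0'  >/dev/null; python3 go.py 564 -154.5 78 -9.5; python3 -m pendant '0 0 0.001 0;0 0 0.001 0;0 0 0 0'  >/dev/null; python3 go.py 564 -154.5 78 -9.5
```

```text
t 9.57 pos [ 564.3 -154.8   79.1] heading -9.68 tilt 0.02 F [-0.6  0.1 -4.4] grip 0.18 30.1
shift now-axes m [ 0.0002 -0.0003  0.0011] turn -0.0031
t 9.95 pos [ 564.3 -154.9   78.7] heading -9.67 tilt 0.05 F [-10.3   3.5  17.3] grip 0.179 33.1
shift now-axes m [ 0.0003 -0.0004  0.0007] turn -0.0029
t 10.32 pos [ 564.2 -154.9   78.4] heading -9.65 tilt 0.07 F [-18.9   5.8  33.3] grip 0.181 35.2
shift now-axes m [ 0.0003 -0.0002  0.0004] turn -0.0027
```

Too stiff to rotate under a firm grip. I'll back off, then ease the fingers open slightly so the board pivots on the kerb between them.

```bash
python3 -m pendant '0 0 -0.003 0;0 0 0 0' >/dev/null; python3 go.py 564 -154.5 78 -9.5;  python3 -m pendant '0 0 0 0;0 0 0 0;0 0 0 0;0 0 0 0' 0.27 20 >/dev/null; python3 go.py 564 -154.5 78 -9.5
python3 - <<'E'
from h import *
a=cap('side','s4.png');w=cap('wrist','w4.png')
i=[cv2.imread('pics/%s4.png'%k) for k in 'sw']
o=np.hstack([cv2.resize(i[0][220:390,280:480],None,fx=2,fy=2),i[1][0:340,120:520]]); 
cv2.imwrite('pics/m4.png',cv2.convertScaleAbs(o,alpha=1.5))
E
```

```text
t 10.57 pos [ 564.6 -155.    78.5] heading -9.68 tilt 0.07 F [-5.9  1.7 10.2] grip 0.184 32.0
shift now-axes m [ 0.0004 -0.0007  0.0005] turn -0.0032
t 11.07 pos [ 564.2 -154.9   77.3] heading -9.69 tilt 0.02 F [-4.8 -0.3  3.1] grip 0.27 2.2
shift now-axes m [ 0.0003 -0.0003 -0.0007] turn -0.0032
```

View pics/m4.png

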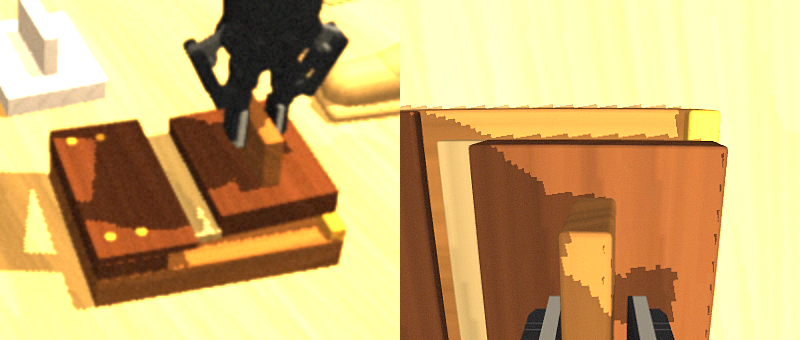

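The board now tilts tongue-low between the fingers. Opening a bit more so it rests fully, then checking pose.

```bash
python3 -m pendant '0 0 0 0;0 0 0 0;0 0 0 0' 0.36 20 >/dev/null; python3 go.py 564 -154.5 78 -9.5
python3 - <<'E'
from h import *
np.set_printoptions(precision=1,suppress=True)
a=cap('side','s5.png');w=cap('wrist','w5.png')
i=[cv2.imread('pics/%s5.png'%k) for k in 'sw']
o=np.hstack([cv2.resize(i[0][220:390,280:480],None,fx=2,fy=2),i[1][0:340,120:520]]); 
cv2.imwrite('pics/m5.png',cv2.convertScaleAbs(o,alpha=1.5))
# predicted tip line on floor z=30 for gaps d from mouth; in m5 crop coordinates
u=np.array([np.cos(np.radians(-9.5)),np.sin(np.radians(-9.5)),0]);v=np.array([-u[1],u[0],0]);G=np.array([489,-142,30.])
for d,z in((0,24),(0,0),(2,8),(5,8),(8,8)):
    P=[G+d*u+e*v+[0,0,z] for e in(-65,65)]
    print(d,z,'side',((topx(a,P)-[280,220])*2).tolist(),'wrist',(topx(w,P)-[120,0]).tolist())
E
```

```text
t 11.55 pos [ 564.5 -154.8   77.3] heading -9.68 tilt 0.03 F [ 0.2 -0.8  0.8] grip 0.358 0.0
shift now-axes m [ 0.0002 -0.0006 -0.0007] turn -0.0032
0 24 side [[188.14226765124658, 227.98412390363865], [138.02780612923334, 127.56704942519502]] wrist [[51.16461248530351, 404.38458621467754], [12.91084259520349, 144.08868367385833]]
0 0 side [[185.60447284582324, 250.80198688846315], [136.4768849044002, 149.4448973181817]] wrist [[64.86690113554266, 375.15007383321904], [34.919751710837886, 138.70509032720435]]
2 8 side [[188.8714530679007, 242.86733870698163], [139.18913949443606, 141.90191381789134]] wrist [[64.16389596734427, 384.3596282869953], [32.55502908692591, 140.25322037450277]]
5 8 side [[192.50973928707378, 242.25263473718906], [142.48445406440248, 141.42521386527028]] wrist [[69.55898436616599, 384.4647865998828], [39.13635060932083, 140.12052559656252]]
8 8 side [[196.14195993344708, 241.63852187565374], [145.77504114524174, 140.94902827145233]] wrist [[74.9669862677454, 384.5649249974392], [45.74167694865832, 139.99259219840695]]
```

View pics/m5.png

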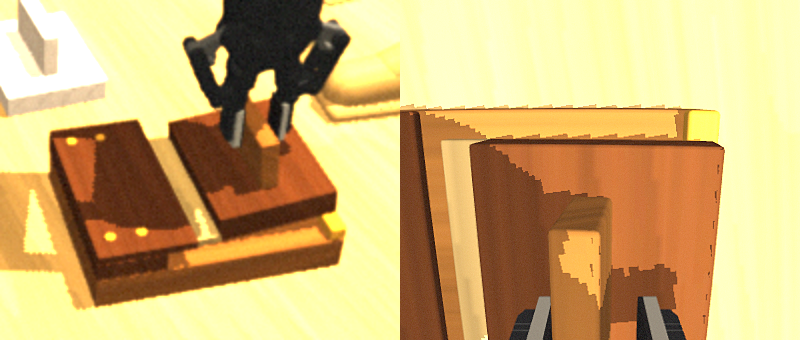

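The board rests at about 6° with the tongue tip roughly 6 mm outside the groove mouth. Pushing it slowly in with the outer finger.

```bash
python3 -m pendant '0 0 0 0;0 -0.002 0 0;0 -0.002 0 0;0 -0.002 0 0;0 -0.002 0 0;0 -0.002 0 0;0 -0.001 0 0;0 -0.001 0 0;0 0 0 0' 0.31 20 >/dev/null; python3 go.py 545 -151 78 -9.5
python3 - <<'E'
from h import *
np.set_printoptions(precision=1,suppress=True)
a=cap('side','s6.png');w=cap('wrist','w6.png')
i=[cv2.imread('pics/%s6.png'%k) for k in 'sw']
o=np.hstack([cv2.resize(i[0][220:390,280:480],None,fx=2,fy=2),i[1][0:340,120:520]]); 
cv2.imwrite('pics/m6.png',cv2.convertScaleAbs(o,alpha=1.5))
E
```

```text
t 12.78 pos [ 552.4 -152.8   77.3] heading -9.68 tilt 0.01 F [ 0.8 -0.8 -0.1] grip 0.306 0.3
shift now-axes m [ 0.0005 -0.0076 -0.0007] turn -0.0032
```

View pics/m6.png

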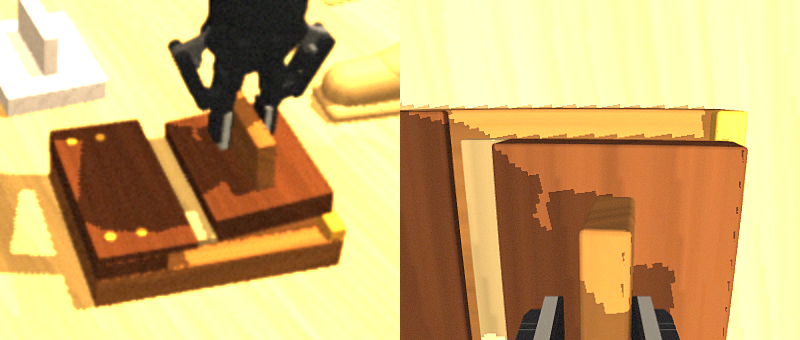

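The tip is now about 1 mm from the mouth and the finger is in contact. Continuing at 1 mm per row.

```bash
python3 -m pendant '0 -0.001 0 0;0 -0.001 0 0;0 -0.001 0 0;0 -0.001 0 0;0 -0.001 0 0;0 -0.001 0 0;0 -0.001 0 0;0 0 0 0' >/dev/null; python3 go.py 545 -151 78 -9.5
python3 - <<'E'
from h import *
a=cap('side','s7.png');w=cap('wrist','w7.png')
i=[cv2.imread('pics/%s7.png'%k) for k in 'sw']
o=np.hstack([cv2.resize(i[0][220:390,280:480],None,fx=2,fy=2),i[1][0:340,120:520]]); 
cv2.imwrite('pics/m7.png',cv2.convertScaleAbs(o,alpha=1.5))
E
```

```text
t 13.88 pos [ 545.5 -151.6   77.3] heading -9.68 tilt 0.01 F [-0.1  0.  -0.5] grip 0.309 0.2
shift now-axes m [ 0.0005 -0.0006 -0.0007] turn -0.0032
```

View pics/m7.png

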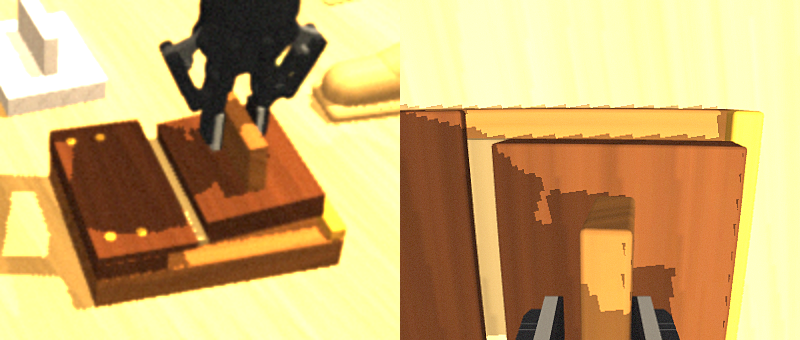

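The tilted tongue is inside the groove, with the tip a few mm past the mouth. The far end is still up on the kerb and about to clear it. Continuing slowly.

```bash
cat >edge.py <<'E'
import sys
from h import *
# track the board by template rows: fit tip distance/tilt from the wrist image by matching rail top outline
w=cap('wrist'); g=cv2.cvtColor(w['color'],cv2.COLOR_RGB2GRAY).astype(float)
u=np.array([np.cos(np.radians(-9.6)),np.sin(np.radians(-9.6)),0]);v=np.array([-u[1],u[0],0]);G=np.array([489,-142,30.])
def score(t,a,y):   # edge strength along far board edge, +y end edge of the board top, rail top
    c,s=np.cos(a),np.sin(a); f=lambda x,e,z:G+u*(t+x*c-z*s)+v*(y+e)+np.array([0,0,x*s+z*c]) 
    tot=0
    for A,B in [((120,0,24),(120,60,24)),((20,65,24),(120,65,24)),((20,10,24),(20,60,24)),((62,20,70),(62,45,70)),((78,20,70),(78,45,70)),((62,45,70),(78,45,70))]:
        P=topx(w,[f(*(np.array(A)+(np.array(B)-A)*k)) for k in np.linspace(0.05,.95,30)])
        d=P[-1]-P[0]; n=np.array([-d[1],d[0]])/np.linalg.norm(d)
        s1=[cv2.remap(g.astype(np.float32),(P+k*n).astype(np.float32)[:,None],None,1)[:,0] for k in(-2,2)]
        tot+=np.clip(np.abs(s1[0]-s1[1]),0,60).mean()
    return tot
best=sorted(((score(t,a,y),t,round(np.degrees(a),1),y) for t in np.arange(-22,8,1.) for a in np.radians(np.arange(-1,10,1.)) for y in np.arange(-8,9,2.)),reverse=True)
for b in best[:4]: print('score %.1f tip %.0f tilt %.1f y %.0f'%b)
E
python3 edge.py
python3 -m pendant '0 -0.001 0 0;0 -0.001 0 0;0 -0.001 0 0;0 -0.001 0 0;0 -0.001 0 0;0 -0.001 0 0;0 -0.001 0 0;0 -0.001 0 0;0 0 0 0' >/dev/null; python3 go.py 545 -151 78 -9.5; python3 edge.py
```

```text
score 289.3 tip -5 tilt 5.0 y 0
score 263.6 tip -5 tilt 6.0 y 0
score 246.2 tip -5 tilt 5.0 y 2
score 242.5 tip -4 tilt 6.0 y 0
t 15.15 pos [ 537.6 -150.3   77.3] heading -9.68 tilt 0.01 F [ 0.4 -0.5  0.6] grip 0.31 0.2
shift now-axes m [ 0.0005  0.0074 -0.0007] turn -0.0032
score 221.1 tip -17 tilt 0.0 y 0
score 219.5 tip -18 tilt -1.0 y 0
score 218.0 tip -12 tilt 5.0 y 2
score 211.7 tip -18 tilt 0.0 y 0
```

Tracking shows the tongue in at a 5° tilt, then the board dropped flat with the tip about 17 mm in. Next: centre the fingers on the rail, lower them, grip, and press lightly.

```bash
python3 -m pendant '0 0.003 0 0;0 0.001 0.005 0;0 0 0.005 0;0 0 0 0' >/dev/null; python3 go.py 541 -151 67 -9.5; python3 -m pendant '0 0 0 0;0 0 0 0;0 0 0 0;0 0 0 0;0 0 0 0' 0 20 >/dev/null; python3 go.py 541 -151 67 -9.5; python3 edge.py
```

```text
t 15.7 pos [ 541.3 -150.8   66.6] heading -9.68 tilt 0.08 F [ 0.4 -0.2 -1.3] grip 0.311 0.0
shift now-axes m [-0.0002 -0.0003 -0.0004] turn -0.0032
t 16.32 pos [ 541.6 -150.9   67.3] heading -9.68 tilt 0.01 F [ 0.5 -0.5 -1.6] grip 0.189 21.1
shift now-axes m [-0.0002 -0.0006  0.0003] turn -0.0032
score 217.0 tip -19 tilt 0.0 y 0
score 212.8 tip -13 tilt 5.0 y 2
score 199.8 tip -18 tilt 0.0 y 0
score 193.1 tip -12 tilt 6.0 y 2
```

```bash
python3 -m pendant '0 0 0.001 0;0 0 0.001 0;0 0 0 0' >/dev/null; python3 go.py 541 -151 67 -9.5; python3 -m pendant '0 0 0.001 0;0 0 0 0;0 0 0 0' >/dev/null; python3 go.py 541 -151 67 -9.5; python3 edge.py
```

```text
t 16.75 pos [ 541.7 -151.    67.2] heading -9.67 tilt 0.03 F [-8.   3.7 16.6] grip 0.182 23.9
shift now-axes m [-0.0001 -0.0006  0.0002] turn -0.0029
t 17.12 pos [ 541.7 -151.    67.2] heading -9.66 tilt 0.05 F [-11.6   4.2  25.4] grip 0.184 25.2
shift now-axes m [-0.0001 -0.0007  0.0002] turn -0.0028
score 216.1 tip -19 tilt 0.0 y 0
score 213.0 tip -13 tilt 5.0 y 2
score 198.2 tip -18 tilt 0.0 y 0
score 195.0 tip -12 tilt 6.0 y 2
```

Solid contact. To be sure it is fully down, I'll fit tip, height and tilt using both cameras.

```bash
cat >fit.py <<'E'
from h import *
from scipy.ndimage import map_coordinates
C={n:cap(n) for n in('wrist','side')}
g={n:cv2.GaussianBlur(cv2.cvtColor(c['color'],cv2.COLOR_RGB2GRAY),(3,3),0).astype(float) for n,c in C.items()}
u=np.array([np.cos(np.radians(-9.6)),np.sin(np.radians(-9.6)),0]);v=np.array([-u[1],u[0],0]);G=np.array([489,-142,30.])
E={'wrist':[((120,0,24),(120,60,24)),((20,65,24),(120,65,24)),((62,20,70),(62,45,70)),((78,20,70),(78,45,70)),((62,45,70),(78,45,70))],
'side':[((20,-65,24),(120,-65,24)),((120,-65,0),(120,-65,24)),((20,-65,0),(120,-65,0)),((120,-60,24),(120,60,24)),((62,-45,70),(78,-45,70)),((62,-45,30),(62,-45,70)),((78,-45,30),(78,-45,70))]}
def score(t,a,y,z0):
    c,s=np.cos(a),np.sin(a); o={}
    for n in C:
        tot=0
        for A,B in E[n]:
            A,B=np.array(A),np.array(B); X=A+(B-A)*np.linspace(.05,.95,25)[:,None]
            P=topx(C[n],G+np.outer(t+X[:,0]*c-X[:,2]*s,u)+np.outer(y+X[:,1],v)+np.outer(z0+X[:,0]*s+X[:,2]*c,[0,0,1]))
            d=P[-1]-P[0];m=np.array([-d[1],d[0]])/np.linalg.norm(d);k=1.5
            q=[map_coordinates(g[n],(P+r*m).T[::-1],order=1) for r in(-k,k)]
            tot+=np.clip(np.abs(q[0]-q[1]),0,40).mean()
        o[n]=tot/len(E[n])
    return o
r=[]
for t in np.arange(-22,-5,1.):
    for a in range(-1,8):
        for y in(-2,0,2):
            for z in(-2,0,2,4,6):
                o=score(t,np.radians(a),y,z); r.append((sum(o.values()),o['wrist'],o['side'],t,a,y,z))
for k,nm in((0,'both'),(1,'wrist'),(2,'side')):
    for x in sorted(r,key=lambda x:-x[k])[:4]: print(nm,np.round(x,1).tolist())
print([(np.round(b['at'],1).tolist(),round(b['p'],2)) for n in C for b in models.boxes_of(n,'deck_rail')])
E
python3 fit.py
```

```text
both [56.3, 29.7, 26.6, -19.0, 0.0, 0.0, 0.0]
both [54.7, 28.3, 26.4, -17.0, 1.0, 0.0, -2.0]
both [54.5, 23.6, 30.9, -16.0, 2.0, 0.0, -2.0]
both [54.1, 27.5, 26.6, -19.0, -1.0, 0.0, 0.0]
wrist [56.3, 29.7, 26.6, -19.0, 0.0, 0.0, 0.0]
wrist [50.2, 29.3, 20.9, -13.0, 5.0, 2.0, 0.0]
wrist [54.7, 28.3, 26.4, -17.0, 1.0, 0.0, -2.0]
wrist [54.1, 27.5, 26.6, -19.0, -1.0, 0.0, 0.0]
side [42.4, 10.8, 31.6, -15.0, 1.0, 2.0, -2.0]
side [49.2, 17.7, 31.5, -16.0, 1.0, 0.0, 0.0]
side [40.3, 8.8, 31.5, -18.0, 0.0, -2.0, 4.0]
side [46.5, 15.0, 31.4, -17.0, 0.0, 0.0, 2.0]
[([549.2, -116.7, 55.3], 0.79), ([528.7, -184.7, 48.0], 0.93)]
```

Both cameras agree: the board is flat (0°), the tip is about 17 mm in, and it is centred. Relaxing, releasing and retreating.

```bash
python3 -m pendant '0 0 -0.001 0;0 0 -0.001 0;0 0 0 0;0 0 0 0' >/dev/null; python3 go.py 541 -151 67 -9.5; python3 -m pendant '0 0 0 0;0 0 0 0;0 0 0 0;0 0 0 0' 0.4 20 >/dev/null;  python3 -m pendant '0 0 -0.005 0;0 0 -0.015 0;0 0 -0.025 0;0 0 -0.03 0;0 0 -0.03 0;0 0 0 0;0 0 0 0' >/dev/null; python3 go.py 541 -151 67 -9.5; python3 fit.py
```

```text
t 17.88 pos [ 541.7 -151.    67.2] heading -9.68 tilt 0.02 F [-4.7  0.9  9. ] grip 0.181 22.8
shift now-axes m [-0.0001 -0.0006  0.0002] turn -0.0031
t 19.25 pos [ 541.4 -150.8  171.2] heading -9.68 tilt 0.02 F [-0.7 -0.7 -0.3] grip 0.401 0.0
shift now-axes m [-0.0003 -0.0003  0.1042] turn -0.0032
both [66.1, 35.6, 30.5, -15.0, 3.0, 0.0, -2.0]
both [65.8, 34.3, 31.5, -16.0, 2.0, 0.0, 0.0]
both [64.7, 35.6, 29.1, -15.0, 3.0, 0.0, 0.0]
both [64.1, 32.6, 31.5, -16.0, 2.0, 0.0, -2.0]
wrist [66.1, 35.6, 30.5, -15.0, 3.0, 0.0, -2.0]
wrist [64.7, 35.6, 29.1, -15.0, 3.0, 0.0, 0.0]
wrist [61.0, 35.3, 25.6, -20.0, -1.0, 0.0, 4.0]
wrist [63.9, 35.2, 28.7, -16.0, 2.0, 0.0, 2.0]
side [49.9, 17.9, 32.0, -15.0, 1.0, 2.0, -2.0]
side [61.3, 29.4, 31.9, -16.0, 1.0, 0.0, 0.0]
side [44.1, 12.2, 31.9, -18.0, 0.0, -2.0, 4.0]
side [46.3, 14.5, 31.8, -17.0, 1.0, -2.0, 2.0]
[([549.6, -137.9, 53.8], 0.78), ([460.1, -194.5, 47.7], 0.7), ([529.8, -177.7, 50.8], 0.55)]
```

Released and clear. The fit leaves 1–3° of ambiguity, so I'll swing the arm aside and check with the unobstructed top camera.

```bash
python3 -m pendant '0.02 0 -0.01 0;0.035 0 -0.01 0;0.035 -0.01 -0.01 0;0.035 -0.01 -0.01 0;0.035 -0.01 0 0;0.035 -0.01 0 0;0.035 -0.01 0 0;0.035 -0.01 0 0;0.02 0 0 0;0 0 0 0' >/dev/null; python3 go.py 541 -151 67 -9.5; sed "s/'wrist','side'/'top','side'/;s/{'wrist':\[/{'top':[((20,-60,24),(20,60,24)),((120,-60,24),(120,60,24)),((62,-45,70),(62,45,70)),((78,-40,70),(78,45,70)),/;s/\['wrist'\]/['top']/;s/n,c in C/n,c in C/;s/range(-1,8)/range(-2,8)/" fit.py > fit2.py; python3 fit2.py
python3 - <<'E'
from h import *
w=cap('top','t9.png')
print([(np.round(b['at'],1).tolist(),round(b['p'],2)) for q in('plain_rail','deck_rail') for b in models.boxes_of('top',q)])
E
```

```text
t 20.7 pos [530.6 141.2 211.4] heading -9.57 tilt 0.02 F [ 0.2 -0.7 -0.9] grip 0.399 0.0
shift now-axes m [-0.2864  0.0588  0.1445] turn -0.0012
both [57.5, 29.0, 28.5, -13.0, 4.0, 0.0, -2.0]
both [56.3, 27.8, 28.6, -13.0, 3.0, 0.0, -2.0]
both [55.9, 28.5, 27.4, -12.0, 5.0, 0.0, -2.0]
both [55.6, 27.5, 28.2, -12.0, 4.0, 0.0, -2.0]
wrist [48.2, 30.4, 17.9, -14.0, 5.0, 2.0, 2.0]
wrist [50.4, 30.3, 20.1, -13.0, 5.0, 2.0, 0.0]
wrist [45.9, 30.2, 15.7, -13.0, 6.0, 2.0, 2.0]
wrist [48.3, 30.1, 18.2, -12.0, 6.0, 2.0, 0.0]
side [51.0, 20.0, 31.1, -15.0, 1.0, 2.0, -2.0]
side [51.4, 20.5, 31.0, -16.0, 1.0, 0.0, 0.0]
side [47.7, 16.8, 30.9, -18.0, 0.0, -2.0, 4.0]
side [47.9, 17.1, 30.8, -17.0, 1.0, -2.0, 2.0]
[([534.7, -142.5, 51.6], 0.81), ([534.6, -177.5, 51.7], 0.97)]
[([536.3, -141.2, 50.9], 0.62)]
```

The side camera says about 1° but the top camera is ambiguous. I'll calibrate the side fit against the earlier stored side pictures, where the board was definitely tilted.

```bash
cat >fit3.py <<'E'
src=open('fit.py').read().split('r=[]')[0].replace("('wrist','side')","('side',)")
exec(src)
cv2.imwrite('pics/s9.png',C['side']['color'][:,:,::-1])
for f in('s5','s7','s9'):
    g['side']=cv2.GaussianBlur(cv2.imread(f'pics/{f}.png',0),(3,3),0).astype(float)
    r=[]
    for t in np.arange(-24,12,1.):
        for a in range(-2,9):
            for y in(-2,0,2,4):
                for z in(-2,0,2): r.append((score(t,np.radians(a),y,z)['side'],t,a,y,z))
    r.sort(reverse=True); print(f,[np.round(x,1).tolist() for x in r[:4]])
    for a in range(-1,8): print(a,[round(float(q),1) for q in max(x for x in r if x[2]==a and x[4]==0)],end=' ')
    print()
# colour of floor strip just inside kerb, top cam, and kerb: profile along groove x at two y's, z=30 & 42
c=cap('top')
for y in(-50,0,50):
    P=topx(c,[G+u*x+v*y+[0,0,24] for x in range(-6,134,4)]).round().astype(int)
    print(y,[c['color'][p[1],p[0]].tolist() for p in P][-12:])
E
python3 fit3.py
```

```text
s5 [[32.3, 9.0, 6.0, 4.0, -2.0], [32.2, 8.0, 6.0, 2.0, 0.0], [32.1, 7.0, 6.0, 2.0, 0.0], [32.1, 6.0, 6.0, 0.0, 2.0]]
-1 [19.1, 3.0, -1.0, 4.0, 0.0] 0 [20.9, 3.0, 0.0, 4.0, 0.0] 1 [24.1, 8.0, 1.0, 4.0, 0.0] 2 [27.4, 7.0, 2.0, 4.0, 0.0] 3 [30.0, 7.0, 3.0, 4.0, 0.0] 4 [31.6, 7.0, 4.0, 4.0, 0.0] 5 [31.9, 8.0, 5.0, 4.0, 0.0] 6 [32.2, 8.0, 6.0, 2.0, 0.0] 7 [32.0, 8.0, 7.0, 0.0, 0.0] 
s7 [[32.5, -1.0, 7.0, 2.0, -2.0], [32.5, -1.0, 6.0, 4.0, -2.0], [32.5, -2.0, 7.0, 0.0, 0.0], [32.4, -2.0, 6.0, 2.0, 0.0]]
-1 [20.6, -1.0, -1.0, 4.0, 0.0] 0 [23.0, -2.0, 0.0, 4.0, 0.0] 1 [27.4, -3.0, 1.0, 4.0, 0.0] 2 [30.7, -4.0, 2.0, 4.0, 0.0] 3 [31.7, -4.0, 3.0, 4.0, 0.0] 4 [32.1, -3.0, 4.0, 4.0, 0.0] 5 [32.3, -3.0, 5.0, 2.0, 0.0] 6 [32.4, -2.0, 6.0, 2.0, 0.0] 7 [32.5, -2.0, 7.0, 0.0, 0.0] 
s9 [[31.0, -15.0, 1.0, 2.0, -2.0], [30.9, -16.0, 1.0, 0.0, 0.0], [30.7, -17.0, 1.0, -2.0, 2.0], [30.5, -16.0, 2.0, 0.0, -2.0]]
-1 [28.9, -15.0, -1.0, 4.0, 0.0] 0 [30.0, -15.0, 0.0, 2.0, 0.0] 1 [30.9, -16.0, 1.0, 0.0, 0.0] 2 [30.5, -17.0, 2.0, -2.0, 0.0] 3 [29.8, -17.0, 3.0, -2.0, 0.0] 4 [28.7, -14.0, 4.0, -2.0, 0.0] 5 [27.1, -13.0, 5.0, -2.0, 0.0] 6 [24.5, -13.0, 6.0, -2.0, 0.0] 7 [21.7, -13.0, 7.0, -2.0, 0.0] 
-50 [[84, 48, 28], [88, 49, 31], [88, 51, 30], [86, 49, 29], [85, 50, 28], [67, 44, 24], [145, 114, 57], [159, 138, 70], [160, 136, 70], [159, 135, 76], [160, 139, 93], [160, 132, 88]]
0 [[87, 51, 31], [87, 49, 30], [87, 49, 29], [87, 49, 30], [87, 50, 30], [63, 42, 20], [115, 86, 41], [160, 137, 70], [160, 136, 70], [159, 132, 78], [160, 140, 93], [160, 138, 91]]
50 [[84, 48, 29], [87, 50, 31], [85, 48, 28], [84, 48, 28], [81, 47, 27], [75, 49, 27], [131, 102, 50], [161, 136, 71], [159, 135, 69], [159, 135, 73], [160, 135, 90], [159, 135, 89]]
```

The same fit reads 6° on the earlier tilted pictures and about 1° now, with the tip 16 mm in, so the board is down and flat. Handing in.

```bash
python3 -c "
from rig import ctrl
print(ctrl.finish_job())"
```

```text
the job is handed in; nothing more can be done
None
```

I handed the job in with the dark board lying flat in the bay: by my camera fits the tongue is about 16 mm into the groove, the board is centred, and the residual tilt is about 1°. The top camera alone was ambiguous on the tilt. I tilted it by resting its far end on the kerb with the fingers eased open and pushed the tongue in with one finger, so it was not held firmly at the angle. The far end dropped behind the kerb as I pushed it rather than being lowered. I gripped the rail again with it flat before letting go. The arm never went near the white board, and no pass or fail result came back.

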